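# Load the spray-can crate and hold its lid half open

## Robot

A 7-joint arm with a two-finger parallel gripper is mounted at the origin on the work surface. World frame = base frame: x ahead of the robot, y to its left, z up, the work surface at z = 0. Lengths are in m, angles in rad, forces in N, time in s.
With the tool pointing down it reaches from about 0.425 to 0.875 m from the base axis. Payload 8.4 kg.
Tool frame: the origin (TCP) lies at the very end of the fingers, on their centre line; the grasp point (between the pads) lies ctrl.grip_point_offset behind it (ctrl.grip_point_offset is the distance from the TCP to the grasp point, in m); z points along the fingers, y is the direction in which the jaws open and shut (so a half turn about z gives the same grasp; the last joint's range is limited). The gripper opens to 85 mm and grips with 20 to 120 N. Pads are 22 mm wide; open, the fingers measure 114 mm over their backs; the gripper's body (76 mm by 85 mm) begins 54 mm behind the grasp point. The pads swing forward as they close: fully open they stand 13 mm farther back than shut.
Start: joints at [-1.353, 0.333, 0.04, 1.465, -0.013, 1.343, -0.059], TCP at [0.202, 0.618, 0.231] pointing down, gripper open.
Joint ranges: [-2.58, 2.58], [-0.38, 2.09], [-1.3, 1.39], [0.25, 2.4], [-1.5, 4.64], [0.08, 2.09], [-2.65, 2.65]. Speed limits (rad/s): [2.22, 2.22, 2.79, 2.79, 3.14, 3.14, 3.14].

## Interface

Orientations are given as a unit quaternion [x, y, z, w].
In Python, from workcell import ctrl gives the robot as it stands.
- The arm moves only by the tool carry_out, never from a script. Its argument "moves" is a list of rows, each a list of 3 entries, a list of its own where there are three numbers: the shift along the tool's x, y, z in cm, then the turn, a rotation vector about the tool's x, y, z in degrees, then the finger opening in cm, from 0 to 8.54. A call has 1 to 8 rows; each row shifts and turns the commanded pose from where the row before left it, along the tool's axes as they then stand; what a row does not reach is not made up. A row lasts 1/12 s, in which the tool goes at most 41.7 mm and 7.16 degrees, less where a joint would pass 70% of its speed; a pose out of reach is approached as far as the arm can. A call with a gripper value outside its range is refused whole. The fingers move at their own pace and stop on an object; "newtons" is the grip in N (left out, the last holds). Time passes only in rows, so rows that do not move let the fingers close. It gives the time, the measured TCP pose, the force and the opening at its end, in the units of the state.
- ctrl.read_state(): the state, without advancing time (a new reading comes with each control period).
- ctrl.get_image(name): name is "scene" or "top" or "wrist"; returns a dict with "frame" (420x560x3 uint8, blue, green, red), "camera_matrix" (3x3 intrinsics, pixels), "R" (3x3) and "t" (3): a world point X has camera coordinates R X + t. Camera axes: x right, y down, z forward; pixel columns grow to the right and rows downward; lengths in m; the calibration is good to about 2 mm. A picture is of the moment at which its call begins. There is no depth.
- ctrl.hand_in(): hands the job in, once; it reports no verdict.
Trained networks look in a picture, given as the dict that the camera call returned (one of the last four; its "shot" number tells which), for a name from the list of things; names that differ only in an ending like _2 or _b are one class to them, and where a whole thing is asked for, a point or a joint stands for the part that bears it (a point fixed in the world has none). Each returns a list of dicts, best first, with "confidence" (0 to 1); they miss things now and then, are a little off and sometimes report something else, mostly with a low value. They report only what shows in the picture. A call takes as long as a camera call. They do not tell look-alikes from the thing itself.
- ctrl.masks_of(picture, query): "region" (420x560 bool, what is visible of it) and "uv" ([column, row] in pixels, amid what is visible of it).
The state is a dict: "time_s": time; "qpos": joint angles; "qd": joint speeds; "joint_torque": joint torques, N m; "ee_pos": TCP position; "ee_rot": TCP orientation; "wrist_force": force on the tool from outside, world axes, zero at the start; "ft_torque": the same for the moment, N m; "gripper_width": finger opening in m.
Only numpy, scipy, OpenCV 4.12 (cv2) and the standard library are available. Lean on these libraries where they do the work, as an engineer would, in place of code of your own. Each camera call takes 0.05 s, during which the arm holds its last target. There are 200 camera calls.

## Task

Stand the two red spray cans upright in the two empty crate cells with green mats, one in each; set them down rather than drop them, and leave the lid leaning back meanwhile. Then swing the orange lid forward and hold it half open, at 45 degrees, so that I can tuck the check sheet inside it: finish while still holding it there with the gripper, clear of the cans. Never let the lid fall shut, and leave the grey cans and the tools on the bench as they are.

Things in the scene. Friction and masses are not known exactly. Their poses are not given: they have to be found in the camera images.
- crate: fixed blue crate, 216 mm along its x, 146 mm along its y, 80 mm tall, walls 6 mm, floor 6 mm thick; grey dividers 4 mm thick, 50 mm tall, make 3 cells along x by 2 along y at 70 mm pitch, cell centres at x = -70, 0, 70 and y = -35, 35 mm, each 65 mm square; origin at the centre of its underside. Deep orange lid hinged on top of its -y wall
- mat_1: round green mat, 58 mm diameter, 1 mm thick, on the floor of one of the two empty cells, at the cell's centre; origin at the centre of its underside (on the crate's floor)
- mat_2: the same green mat in the other empty cell
- can_a: red, white-capped spray can, upright, 120 mm tall: round body 50 mm diameter up to 78 mm, a shoulder, then a cylindrical cap 33 mm diameter from 88 to 120 mm height (the place to grip); about 0.13 to 0.25 kg; origin at the centre of its underside, z up; stands on the bench at the start
- can_b: the second red, white-capped can, the same as can_a
- can_c: grey, black-capped can with a yellow band, same shape and size as can_a, already in a cell of the crate at its centre, to be left there
- can_d: grey, black-capped can with a yellow band, same shape and size as can_a, already in a cell of the crate at its centre, to be left there
- can_e: grey, black-capped can with a yellow band, same shape and size as can_a, already in a cell of the crate at its centre, to be left there
- can_f: grey, black-capped can with a yellow band, same shape and size as can_a, already in a cell of the crate at its centre, to be left there
- lid (a joint): angle of the orange lid in rad: 0 = shut (level), 0.785 = 45 degrees, 1.57 = upright, 2.1 = leaning back on its stop, where it rests at the start. It grows as the lid opens, turning about the crate's +x axis. Almost frictionless: below about 1.25 the lid falls shut, above about 1.3 it falls back to the stop, unless held
- lid_hinge (a point): on the hinge line, at the middle of the crate's length, 73 mm to -y and 80 mm up from the crate's origin. Also the lid frame's origin (x along the hinge as the crate's x, y from hinge to free edge, z out of the lid's top). Lid: 216 x 146 mm, 55 mm deep, walls 4 mm, open underneath, 0.36 to 0.6 kg, held by the hinge only
- lid_grip (a point): middle of the lid's steel bar handle: a round bar 12 mm diameter, 110 mm long, parallel to the hinge, standing 40 mm off the lid's free edge (front face) on two 10 mm prongs 110 mm apart; in the lid's frame at y = 186 mm, z = 26 mm. It can turn between the fingers that pinch it
- hammer: bench hammer 260 mm long lying on the table, a bystander; origin on the table under its middle
- brush: wire brush with wooden handle, 240 mm long, 39 mm tall, lying on the table, a bystander; origin on the table under its middle
- angle: piece of dark steel angle, 160 mm long, 50 mm high and wide, a bystander; origin on the table under its middle
- square: red triangular magnetic welding square, 110 x 110 x 20 mm, lying flat, a bystander; origin on the table under one of its legs
There are look-alikes about, which are no part of the job. What is shaped like the can_a but blue is not meant.

How it is judged:
On the way:
1. both red cans stand released, one in each green-matted cell, while the lid still leans back ((((horizontal distance between can_a and mat_1 below 0.018 m and z of can_a in the frame of crate below 0.014 m and angle between can_a's own z axis and vertical below 0.12 rad) and (horizontal distance between can_b and mat_2 below 0.018 m and z of can_b in the frame of crate below 0.014 m and angle between can_b's own z axis and vertical below 0.12 rad)) or ((horizontal distance between can_a and mat_2 below 0.018 m and z of can_a in the frame of crate below 0.014 m and angle between can_a's own z axis and vertical below 0.12 rad) and (horizontal distance between can_b and mat_1 below 0.018 m and z of can_b in the frame of crate below 0.014 m and angle between can_b's own z axis and vertical below 0.12 rad))) and contact force between the fingers and can_a below 0.1 N and linear speed of each of can_a, can_b below 0.03 m/s and contact force between the fingers and can_b below 0.1 N and value of joint lid above 1.9 rad), for 0.2 s.
At the end, for the whole second after the job is handed in: One red can stands in each green-matted cell (within 18 mm of its centre, on the floor, tilt under 0.12 rad), released and at rest; the lid is still at 45 degrees within about 7 (0.665 to 0.905 rad), fingers pressing it with over 0.5 N, no can or tool touching it ((((horizontal distance between can_a and mat_1 below 0.018 m and z of can_a in the frame of crate below 0.014 m and angle between can_a's own z axis and vertical below 0.12 rad) and (horizontal distance between can_b and mat_2 below 0.018 m and z of can_b in the frame of crate below 0.014 m and angle between can_b's own z axis and vertical below 0.12 rad)) or ((horizontal distance between can_a and mat_2 below 0.018 m and z of can_a in the frame of crate below 0.014 m and angle between can_a's own z axis and vertical below 0.12 rad) and (horizontal distance between can_b and mat_1 below 0.018 m and z of can_b in the frame of crate below 0.014 m and angle between can_b's own z axis and vertical below 0.12 rad))) and contact force between the fingers and can_a below 0.1 N and linear speed of each of can_a, can_b below 0.03 m/s and contact force between the fingers and can_b below 0.1 N and value of joint lid between 0.665 and 0.905 rad and contact force between the fingers and lid above 0.5 N and velocity of joint lid between -0.1 and 0.1 rad/s and contact force between lid and can_a below 0.2 N and contact force between lid and can_b below 0.2 N and contact force between lid and can_c below 0.2 N and contact force between lid and can_d below 0.2 N and contact force between lid and can_e below 0.2 N and contact force between lid and can_f below 0.2 N and contact force between lid and hammer below 0.2 N and contact force between lid and brush below 0.2 N and contact force between lid and angle below 0.2 N and contact force between lid and square below 0.2 N); the arm keeps its last pose, push and grip.
It fails at once if the lid falls shut or nearly (below 0.3 rad) (value of joint lid below 0.3 rad).
It fails at once if the lid leaves its resting place (below 1.8 rad) before both red cans are in the crate (value of joint lid below 1.8 rad and not (((horizontal distance between can_a and mat_1 below 0.018 m and z of can_a in the frame of crate below 0.014 m and angle between can_a's own z axis and vertical below 0.12 rad) and (horizontal distance between can_b and mat_2 below 0.018 m and z of can_b in the frame of crate below 0.014 m and angle between can_b's own z axis and vertical below 0.12 rad)) or ((horizontal distance between can_a and mat_2 below 0.018 m and z of can_a in the frame of crate below 0.014 m and angle between can_a's own z axis and vertical below 0.12 rad) and (horizontal distance between can_b and mat_1 below 0.018 m and z of can_b in the frame of crate below 0.014 m and angle between can_b's own z axis and vertical below 0.12 rad)))).
It fails at once if a red can is dropped (over 0.8 m/s, not held) ((linear speed of can_a above 0.8 m/s and contact force between the fingers and can_a below 0.1 N) or (linear speed of can_b above 0.8 m/s and contact force between the fingers and can_b below 0.1 N)).
It fails at once if a red can is tipped over (angle between any of can_a, can_b's own z axis and vertical above 1 rad).
It fails at once if a grey can is moved over 25 mm or tilted over 0.25 rad, or a bench tool moved over 30 mm (distance of any of can_c, can_d, can_e, can_f from where it was at the start of the episode above 0.025 m or angle between any of can_c, can_d, can_e, can_f's own z axis and vertical above 0.25 rad or distance of any of hammer, brush, angle, square from where it was at the start of the episode above 0.03 m).
It also fails if it takes over 64 s, if anything falls off the work surface, if the arm or the gripper's body presses on something with over 40 N, if the wrist force passes 120 N, or if a joint passes its speed limit or range.

## Working session

There is one attempt and no reset: what is moved stays moved. The work goes in short steps, Python scripts to look and compute and a tool call to move; the robot and the scene stay as the last step left them, time stands still between calls to the robot, and variables do not carry over. Pictures are saved under pics/ and viewed, about 8 in all and at most 12, crops included, and the job is handed in when it is done.

Besides the shell and the picture viewer there is one more tool, called by a JSON object that holds its "api" and its "payload". carry_out: Moves the arm, as the interface text tells. Its arguments: {"type":"object","properties":{"moves":{"type":"array"},"newtons":{"type":"number"}},"required":["moves"]}

```bash
mkdir -p pics; ls
python3 - <<'E'
from workcell import ctrl
import cv2,numpy as np
print(ctrl.grip_point_offset); s=ctrl.read_state(); print(s)
for n in("scene","top"):
    p=ctrl.get_image(n); cv2.imwrite(f"pics/{n}0.png",p["frame"])
    print(n,p["camera_matrix"].tolist(),p["R"].tolist(),p["t"].tolist())
    for q in("can_a","mat_1","crate","lid_grip","lid"):
        print(q,[(round(d["confidence"],2),np.round(d["uv"]).tolist(),int(d["region"].sum())) for d in ctrl.masks_of(p,q)])
E
```

```text
pics
0.0187
{'time_s': 0.0, 'qpos': array([-1.35318913,  0.33388849,  0.03983924,  1.46624092, -0.01344329,
        1.34334499, -0.05851594]), 'qd': array([-6.27236490e-04, -7.24541956e-05,  5.91542641e-04,  2.05089898e-03,
       -1.88896434e-03,  2.75095309e-04,  1.00016664e-03]), 'joint_torque': array([ 1.57500551e-05, -6.58551908e+01,  1.36519466e+00, -4.05571067e+01,
        1.65985344e-02,  1.24266351e-02,  1.16128300e-05]), 'ee_pos': array([0.20234645, 0.61721858, 0.23045014]), 'ee_rot': array([ 1.57746832e-01,  9.87479257e-01, -8.02113302e-04, -1.00046745e-04]), 'wrist_force': array([0.60255723, 0.44822357, 0.0059467 ]), 'ft_torque': array([0.02145293, 0.038306  , 0.01665311]), 'gripper_width': 0.08533075472317843}
scene [[412.72250301698205, 0.0, 274.983565039965], [0.0, 412.72250301698205, 211.16548110816592], [0.0, 0.0, 1.0]] [[0.747659792599614, 0.6640658499470334, 0.004624009518441583], [0.5965929059214988, -0.6686022580336497, -0.44390080553705535], [-0.29168774251593826, 0.334645435478252, -0.8960640007162026]] [-0.4616926383076509, -0.3252819694879428, 1.6957322409603
[... 629 characters left out ...]
5266853074521384, -0.9996333472402096, 0.009734332080052725], [-0.9807754444593042, -0.0266726158350674, -0.1933083006758093], [0.1934970637538584, -0.004662901441067118, -0.9810897735012766]] [-0.008097910601601623, 0.6294543392594022, 0.9518507103091114]
can_a [(0.95, [321.0, 195.0], 381), (0.75, [318.0, 254.0], 348), (0.72, [290.0, 226.0], 354), (0.71, [319.0, 225.0], 332), (0.63, [289.0, 200.0], 339), (0.61, [178.0, 259.0], 431), (0.6, [222.0, 263.0], 367), (0.59, [176.0, 224.0], 464), (0.56, [215.0, 223.0], 418)]
mat_1 [(0.88, [290.0, 256.0], 339), (0.76, [290.0, 228.0], 354)]
crate [(0.84, [348.0, 221.0], 8978)]
lid_grip [(0.73, [363.0, 222.0], 5739)]
lid [(0.64, [367.0, 223.0], 5839)]
```

Run:
```python
import cv2
a=cv2.imread("pics/top0.png")
cv2.imwrite("pics/topc.png",cv2.resize(a[110:360,120:440],(768,600),interpolation=cv2.INTER_CUBIC))
```

```text
(no output)
```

View pics/topc.png

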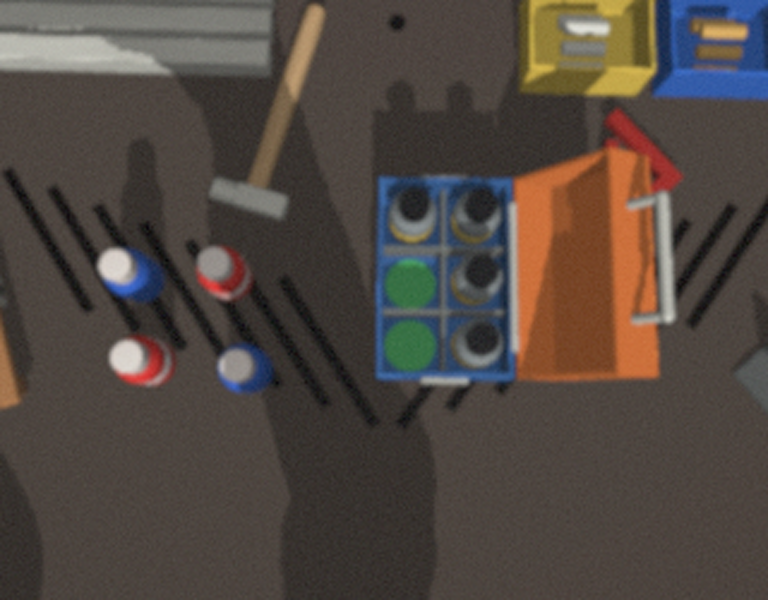

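View pics/scene0.png

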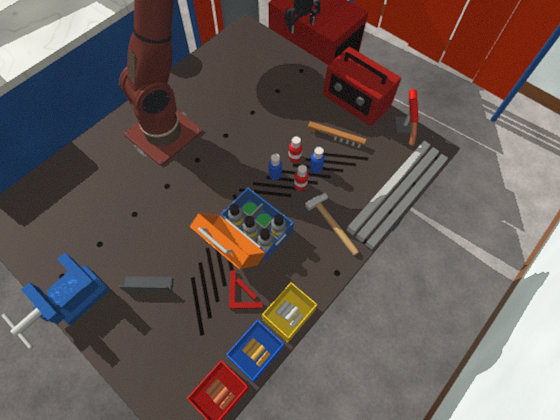

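Top view (crop ×2.4): the red cans have their caps at crop (213,262) and (127,355), with the blue look-alikes on the other diagonal. The green mats are at (410,285) and (410,345). The lid leans back to the right (−y) with its handle at about (667,255). The crate's yaw looks near 0.

```bash
cat > h.py <<'E'
from workcell import ctrl
import cv2, numpy as np
from scipy.optimize import minimize
from scipy.spatial.transform import Rotation as Ro
def proj(p,X):
    c=np.asarray(X)@p["R"].T+p["t"]; u=c@p["camera_matrix"].T; return u[:,:2]/u[:,2:]
def ray(p,uv,z):
    d=p["R"].T@np.linalg.solve(p["camera_matrix"],[uv[0],uv[1],1.]); o=-p["R"].T@p["t"]
    return (o+d*(z-o[2])/d[2])
def hull_mask(p,X):
    m=np.zeros((420,560),np.uint8); cv2.fillConvexPoly(m,cv2.convexHull(np.round(proj(p,X)*16).astype(np.int32)),1,shift=4); return m>0
th=np.linspace(0,2*np.pi,32,endpoint=False)
def ring(x,y,z,r): return np.c_[x+r*np.cos(th),y+r*np.sin(th),0*th+z]
def can_mask(p,x,y,z=0):
    return hull_mask(p,np.r_[ring(x,y,z,.025),ring(x,y,z+.078,.025)])|hull_mask(p,np.r_[ring(x,y,z+.078,.025),ring(x,y,z+.088,.0165)])|hull_mask(p,np.r_[ring(x,y,z+.088,.0165),ring(x,y,z+.12,.0165)])
def iou(a,b): return (a&b).sum()/max(1,(a|b).sum())
def fit_can(p,reg,x0,z=0):
    r=minimize(lambda v:1-iou(can_mask(p,v[0],v[1],z),reg),x0,method="Nelder-Mead",options=dict(initial_simplex=[x0,np.add(x0,[.015,0]),np.add(x0,[0,.015])],xatol=3e-4)); return r.x,1-r.fun
def hue(p,reg): # red fraction, blue fraction
    f=p["frame"][reg].astype(int); return np.mean((f[:,2]>f[:,0]+40)),np.mean(f[:,0]>f[:,2]+30)
E
python3 - <<'E'
from h import *
for n in("top","scene"):
    p=ctrl.get_image(n)
    for d in ctrl.masks_of(p,"can_a"):
        if d["confidence"]<.4: continue
        r,b=hue(p,d["region"])
        x0=ray(p,d["uv"],.06)[:2]; f,s=fit_can(p,d["region"],x0)
        print(n,np.round(d["uv"]),"red %.2f blue %.2f"%(r,b),"bench fit",f.round(4),round(s,2))
    g=p["frame"].astype(int); m=((g[...,1]>g[...,2]+25)&(g[...,1]>g[...,0]+15)).astype(np.uint8)
    k,_,st,c=cv2.connectedComponentsWithStats(m)
    for i in range(1,k):
        if st[i,4]>60: print("green",c[i].round(1),st[i,4],ray(p,c[i],.007).round(4))
    print("handle",[ray(p,[120+x/2.4,110+y/2.4],.2275).round(4) for x,y in((667,195),(670,320))] if n=="top" else "")
    if n=="top":
        print("rim y+ side corners",[ray(p,[120+x/2.4,110+y/2.4],.08).round(4) for x,y in((378,178),(377,380))])
E
```

```text
top [215. 221.] red 0.40 blue 0.00 bench fit [0.5786 0.1834] 0.91
top [321. 198.] red 0.02 blue 0.01 bench fit [ 0.6482 -0.0922] 0.91
top [289. 196.] red 0.10 blue 0.00 bench fit [ 0.6484 -0.0223] 0.86
top [178. 259.] red 0.43 blue 0.00 bench fit [0.481  0.2643] 0.92
top [224. 260.] red 0.00 blue 0.50 bench fit [0.4736 0.1559] 0.97
top [317. 251.] red 0.00 blue 0.01 bench fit [ 0.5075 -0.0937] 0.88
top [319. 226.] red 0.00 blue 0.00 bench fit [ 0.5801 -0.0937] 0.85
green [290.5 228.1] 327 [ 0.5755 -0.0235  0.007 ]
green [290.4 253.6] 333 [ 0.5057 -0.0246  0.007 ]
handle [array([ 0.6345, -0.2528,  0.2275]), array([ 0.5187, -0.2515,  0.2275])]
rim y+ side corners [array([0.6806, 0.0154, 0.08  ]), array([0.4631, 0.0108, 0.08  ])]
scene [318. 159.] red 0.00 blue 0.69 bench fit [0.5772 0.282 ] 0.89
scene [297. 148.] red 0.53 blue 0.00 bench fit [0.4822 0.2644] 0.84
scene [273. 165.] red 0.00 blue 0.65 bench fit [0.4791 0.1521] 0.85
scene [278. 225.] red 0.10 blue 0.03 bench fit [ 0.6489 -0.0217] 0.82
scene [235. 214.] red 0.11 blue 0.01 bench fit [ 0.5032 -0.0902] 0.76
scene [267. 240.] red 0.05 blue 0.01 bench fit [ 0.6479 -0.0868] 0.68
scene [301. 176.] red 0.52 blue 0.00 bench fit [0.5819 0.1845] 0.9
scene [251. 228.] red 0.10 blue 0.01 bench fit [ 0.5766 -0.0935] 0.74
green [249.1 207.9] 124 [ 0.5072 -0.0207  0.007 ]
green [263.4 219.3] 135 [ 0.5781 -0.0197  0.007 ]
handle
```

Both cameras agree within about 4 mm. The red cans are at (0.580, 0.184) and (0.4815, 0.264), the mats at about (0.577, −0.022) and (0.507, −0.022). First I'll turn the jaws to world y and go above the nearer can.

{"api": "carry_out", "payload": {"moves": [[[0,0,0],[0,0,-6.03],6],[[0,0,0],[0,0,-6.03],6],[[0,0,0],[0,0,-6.03],6],[[-2,-2.5,0],[0,0,0],6],[[-2.33,-2.94,0],[0,0,0],6],[[-2.33,-2.94,0],[0,0,0],6],[[-2.33,-2.94,0],[0,0,0],6],[[-2.33,-2.94,0],[0,0,0],6]], "newtons": 40}}

```text
time_s: 1.47
ee_pos: [0.3164, 0.4734, 0.2314]
ee_rot: [0.0, 1.0, 0.0, 0.0]
wrist_force: [1.0, 0.1, 0.5]
gripper_width: 0.0602
```

{"api": "carry_out", "payload": {"moves": [[[-2.33,-2.94,0],[0,0,0],6],[[-2.33,-2.94,0],[0,0,0],6],[[-2.33,-2.94,0],[0,0,0],6],[[-2.33,-2.94,0],[0,0,0],6],[[-2.33,-2.94,0],[0,0,0],6],[[-2.33,-2.94,0],[0,0,0],6],[[-2,-2.5,0],[0,0,0],6],[[0,0,0],[0,0,0],6]]}}

```text
time_s: 2.13
ee_pos: [0.4796, 0.2664, 0.2318]
ee_rot: [0.005, 1.0, -0.001, 0.001]
wrist_force: [-0.7, -0.8, 0.3]
gripper_width: 0.06
```

```bash
cat >> h.py <<'E'
def go(target,yaw=0):
    "print shift in tool cm (for current axes), and rotvec deg, to TCP target with jaws along world y"
    s=ctrl.read_state(); R=Ro.from_quat(s["ee_rot"]); T=Ro.from_matrix([[-1,0,0],[0,1,0],[0,0,-1]])
    print("t",round(s["time_s"],2),"pos",s["ee_pos"].round(4),"shift cm",(R.inv().apply(np.subtract(target,s["ee_pos"]))*100).round(2),"rot deg",np.degrees((R.inv()*T).as_rotvec()).round(2),"F",s["wrist_force"].round(2),"w",round(s["gripper_width"],4))
E
python3 - <<'E'
from h import *
go([.4815,.2643,.095])
p=ctrl.get_image("wrist"); cv2.imwrite("pics/w1.png",p["frame"])
for d in ctrl.masks_of(p,"can_a"):
    r,b=hue(p,d["region"]); 
    if r>.2 and r>b: print(d["uv"],d["confidence"],r,b,*fit_can(p,d["region"],[.4815,.2643]))
E
```

```text
t 2.13 pos [0.4796 0.2664 0.2318] shift cm [-0.16 -0.18 13.68] rot deg [-0.1   0.13 -0.6 ] F [-0.7  -0.84  0.33] w 0.06
[273.8, 195.2] 0.83 0.41966101694915253 0.0 [0.48144174 0.26615208] 0.9448894585068888
[212.6, 269.3] 0.61 0.7251958224543081 0.0 [0.4815 0.2643] 0.0
```

{"api": "carry_out", "payload": {"moves": [[[-0.17,-0.1,2.5],[0,0,-0.3],6],[[0,0,2.8],[0,0,-0.3],6],[[0,0,2.8],[0,0,0],6],[[0,0,2.6],[0,0,0],6],[[0,0,2],[0,0,0],6],[[0,0,1.2],[0,0,0],6],[[0,0,0],[0,0,0],6],[[0,0,0],[0,0,0],2]]}}

```text
time_s: 2.9
ee_pos: [0.4764, 0.2731, 0.0925]
ee_rot: [-0.005, 1.0, -0.0, -0.0]
wrist_force: [-0.0, -0.7, 0.3]
gripper_width: 0.0494
```

{"api": "carry_out", "payload": {"moves": [[[0,0,0],[0,0,0],2],[[0,0,0],[0,0,0],2],[[0,0,0],[0,0,0],2],[[0,0,0],[0,0,0],2],[[0,0,0],[0,0,0],2],[[0,0,0],[0,0,0],2],[[0,0,-1],[0,0,0],2],[[0,0,-2],[0,0,0],2]]}}

```text
time_s: 3.57
ee_pos: [0.4752, 0.2714, 0.121]
ee_rot: [-0.005, 1.0, -0.001, -0.002]
wrist_force: [0.2, 0.1, -1.6]
gripper_width: 0.0318
```

Run:
```python
from h import *
go([.507,-.022,.26])
```

```text
t 3.57 pos [0.4752 0.2714 0.121 ] shift cm [ -2.85 -29.41 -13.83] rot deg [-0.15 -0.21  0.54] F [ 0.23  0.14 -1.64] w 0.0318
```

{"api": "carry_out", "payload": {"moves": [[[0,0,-3],[0,0,0.2],2],[[0,0,-3.2],[0,0,0.2],2],[[0,0,-3.2],[0,0,0],2],[[-0.2,-1.5,-2],[0,0,0],2],[[-0.3,-3,-1],[0,0,0],2],[[-0.3,-3.2,0],[0,0,0],2],[[-0.3,-3.2,0],[0,0,0],2],[[-0.3,-3.2,0],[0,0,0],2]]}}

```text
time_s: 4.23
ee_pos: [0.4908, 0.1299, 0.2471]
ee_rot: [-0.001, 1.0, 0.0, 0.0]
wrist_force: [0.3, -0.6, -3.2]
gripper_width: 0.0322
```

{"api": "carry_out", "payload": {"moves": [[[-0.3,-3.2,0],[0,0,0],2],[[-0.3,-3.2,0],[0,0,0],2],[[-0.3,-3.2,0],[0,0,0],2],[[-0.3,-3.0,0],[0,0,0],2],[[0,-1.9,0],[0,0,0],2],[[0,-0.8,0],[0,0,0],2],[[0,0,0],[0,0,0],2],[[0,0,0],[0,0,0],2]]}}

```text
time_s: 4.9
ee_pos: [0.5034, -0.0207, 0.2465]
ee_rot: [-0.001, 1.0, 0.0, -0.0]
wrist_force: [0.1, 0.2, -2.2]
gripper_width: 0.0319
```

{"api": "carry_out", "payload": {"moves": [[[0,0,0],[0,0,0],2],[[0,0,0],[0,0,0],2],[[0,0,0],[0,0,0],2]]}}

```text
time_s: 5.15
ee_pos: [0.5035, -0.0203, 0.2463]
ee_rot: [-0.002, 1.0, 0.0, -0.0]
wrist_force: [-0.3, -0.1, -2.1]
gripper_width: 0.0322
```

```bash
cat >> h.py <<'E'
def shade(p): # coloured body+mats quick
    g=p["frame"].astype(int); return ((g[...,1]>g[...,2]+25)&(g[...,1]>g[...,0]+15))
def held(name,zc,x0):
    p=ctrl.get_image(name)
    for d in ctrl.masks_of(p,"can_a"):
        if hue(p,d["region"])[0]<.25: continue
        f,s=fit_can(p,d["region"],x0,zc)
        if s>.5: print(name,"held can",np.round(d["uv"]),f.round(4),round(s,2))
    return p
E
python3 - <<'E'
from h import *
go([.507,-.022,.1])
s=ctrl.read_state(); z=s["ee_pos"][2]-.0925
for n in("top","scene","wrist"):
    p=held(n,z,s["ee_pos"][:2]); 
cv2.imwrite("pics/w2.png",p["frame"])
k,_,st,c=cv2.connectedComponentsWithStats(shade(p).astype(np.uint8))
print([(c[i].round(),st[i,4],ray(p,c[i],.007).round(4)) for i in range(1,k) if st[i,4]>200])
E
```

```text
t 5.15 pos [ 0.5035 -0.0203  0.2463] shift cm [-0.35 -0.17 14.63] rot deg [ 0.   -0.01  0.26] F [-0.29 -0.1  -2.07] w 0.0322
scene held can [247. 183.] [ 0.5112 -0.0247] 0.77
wrist held can [270. 273.] [ 0.5076 -0.0212] 0.86
[(array([273., 180.]), np.int32(1384), array([ 0.5052, -0.0222,  0.007 ]))]
```

View pics/w2.png

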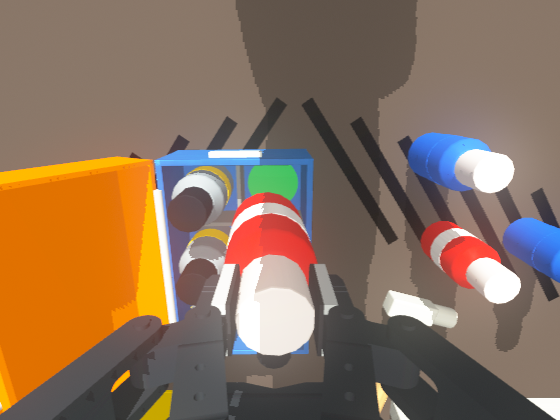

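The wrist view shows the red can held upright at (270,270). Behind it is the near mat at (273,180), which gives about (0.507, −0.022) and matches the can. I'll lower it.

{"api": "carry_out", "payload": {"moves": [[[0,-0.05,1.5],[0,0,0],2],[[0,-0.05,2.5],[0,0,0],2],[[0,0,2.5],[0,0,0],2],[[0,0,2],[0,0,0],2],[[0,0,2],[0,0,0],2],[[0,0,1.5],[0,0,0],2],[[0,0,1],[0,0,0],2],[[0,0,0.5],[0,0,0],2]]}}

```text
time_s: 6.12
ee_pos: [0.5029, -0.0226, 0.1101]
ee_rot: [-0.001, 1.0, -0.0, -0.001]
wrist_force: [0.4, 0.4, -2.3]
gripper_width: 0.0318
```

{"api": "carry_out", "payload": {"moves": [[[0,0,0.4],[0,0,0],2],[[0,0,0.3],[0,0,0],2],[[0,0,0.2],[0,0,0],2],[[0,0,0.1],[0,0,0],2],[[0,0,0],[0,0,0],2]]}}

```text
time_s: 6.53
ee_pos: [0.5038, -0.0226, 0.1016]
ee_rot: [-0.001, 1.0, 0.0, 0.0]
wrist_force: [0.3, -0.9, -3.1]
gripper_width: 0.0321
```

{"api": "carry_out", "payload": {"moves": [[[0,0,0.1],[0,0,0],2],[[0,0,0.1],[0,0,0],2],[[0,0,0.0],[0,0,0],2],[[0,0,0],[0,0,0],2]]}}

```text
time_s: 6.87
ee_pos: [0.504, -0.0227, 0.0998]
ee_rot: [-0.001, 1.0, 0.0, 0.001]
wrist_force: [0.0, -0.6, 3.5]
gripper_width: 0.0319
```

{"api": "carry_out", "payload": {"moves": [[[0,0,0.1],[0,0,0],2],[[0,0,0.0],[0,0,0],2],[[0,0,0],[0,0,0],2]]}}

```text
time_s: 7.12
ee_pos: [0.5048, -0.0228, 0.0997]
ee_rot: [-0.001, 1.0, 0.0, 0.001]
wrist_force: [-0.6, -0.5, 10.3]
gripper_width: 0.0323
```

Contact at 0.0998, as expected. I'll release, rise, and go to the second can at (0.580, 0.184).

{"api": "carry_out", "payload": {"moves": [[[0,0,-0.1],[0,0,0],5.2],[[0,0,0],[0,0,0],5.2],[[0,0,0],[0,0,0],5.2],[[0,0,0],[0,0,0],5.2],[[0,0,-1.5],[0,0,0],5.2],[[0,0,-3],[0,0,0],5.2],[[0,0,-3],[0,0,0],5.2],[[0,0,-3],[0,0,0],5.2]]}}

```text
time_s: 7.78
ee_pos: [0.503, -0.0227, 0.2052]
ee_rot: [-0.001, 1.0, -0.0, -0.001]
wrist_force: [-0.2, 0.9, 0.1]
gripper_width: 0.0519
```

{"api": "carry_out", "payload": {"moves": [[[-0.5,1.5,-2],[0,0,0],5.2],[[-1.1,3,0],[0,0,0],5.2],[[-1.1,3.2,0],[0,0,0],5.2],[[-1.1,3.2,0],[0,0,0],5.2],[[-1.1,3.2,0],[0,0,0],5.2],[[-1.1,3.2,0],[0,0,0],5.2],[[-1.1,2.4,0],[0,0,0],5.2],[[-0.4,1,0],[0,0,0],5.2]]}}

```text
time_s: 8.45
ee_pos: [0.5781, 0.1894, 0.2234]
ee_rot: [-0.004, 1.0, 0.0, -0.0]
wrist_force: [-0.6, 0.1, -0.0]
gripper_width: 0.0521
```

{"api": "carry_out", "payload": {"moves": [[[0,0,0],[0,0,0],5.5],[[0,0,0],[0,0,0],5.5],[[0,0,0],[0,0,0],5.5]]}}

```text
time_s: 8.7
ee_pos: [0.5779, 0.1825, 0.2243]
ee_rot: [-0.0, 1.0, -0.0, -0.0]
wrist_force: [-0.5, 0.5, -0.5]
gripper_width: 0.055
```

Run:
```python
from h import *
go([.5805,.184,.0925])
for n in("wrist","top"):
    p=ctrl.get_image(n)
    for d in ctrl.masks_of(p,"can_a"):
        r,b=hue(p,d["region"]); 
        if r<.25: continue
        for x0,z in(([.5805,.184],0),([.507,-.022],.007)):
            f,s=fit_can(p,d["region"],x0,z)
            if s>.4: print(n,np.round(d["uv"]),f.round(4),round(s,2))
```

```text
t 8.7 pos [0.5779 0.1825 0.2243] shift cm [-0.26  0.16 13.18] rot deg [-0.05 -0.02  0.02] F [-0.47  0.45 -0.49] w 0.055
wrist [276. 199.] [0.5798 0.185 ] 0.96
wrist [  9. 190.] [ 0.5866 -0.1118] 0.81
wrist [ 28. 118.] [ 0.5083 -0.0553] 0.86
top [292. 253.] [ 0.5059 -0.0298] 0.84
top [216. 222.] [0.5761 0.1811] 0.78
```

{"api": "carry_out", "payload": {"moves": [[[-0.2,0.15,2.5],[0,0,0],5.5],[[0,0,2.8],[0,0,0],5.5],[[0,0,2.8],[0,0,0],5.5],[[0,0,2.5],[0,0,0],5.5],[[0,0,1.7],[0,0,0],5.5],[[0,0,0.85],[0,0,0],5.5],[[0,0,0],[0,0,0],5.5],[[0,0,0],[0,0,0],2]]}}

```text
time_s: 9.57
ee_pos: [0.5804, 0.1858, 0.0935]
ee_rot: [-0.001, 1.0, 0.0, 0.0]
wrist_force: [0.3, 0.0, 0.7]
gripper_width: 0.0441
```

{"api": "carry_out", "payload": {"moves": [[[0,0,0],[0,0,0],2],[[0,0,0],[0,0,0],2],[[0,0,0],[0,0,0],2],[[0,0,0],[0,0,0],2],[[0,0,0],[0,0,0],2],[[0,0,0],[0,0,0],2],[[0,0,-1],[0,0,0],2],[[0,0,-2],[0,0,0],2]]}}

```text
time_s: 10.23
ee_pos: [0.5783, 0.1858, 0.1215]
ee_rot: [-0.001, 1.0, -0.001, -0.002]
wrist_force: [-0.0, 0.2, -2.2]
gripper_width: 0.032
```

{"api": "carry_out", "payload": {"moves": [[[0,0,-3],[0,0,0],2],[[0,0,-3.2],[0,0,0],2],[[0,0,-3.2],[0,0,0],2],[[0,-1.2,-2],[0,0,0],2],[[0,-2.4,-1],[0,0,0],2],[[0.1,-3,0],[0,0,0],2],[[0.1,-3,0],[0,0,0],2],[[0.1,-3,0],[0,0,0],2]]}}

```text
time_s: 10.9
ee_pos: [0.577, 0.059, 0.2477]
ee_rot: [-0.002, 1.0, 0.0, 0.0]
wrist_force: [0.2, 0.6, -1.8]
gripper_width: 0.0322
```

{"api": "carry_out", "payload": {"moves": [[[0.1,-3,0],[0,0,0],2],[[0.1,-2.6,0],[0,0,0],2],[[0,-1.6,0],[0,0,0],2],[[0,-0.7,0],[0,0,0],2],[[0,0,0],[0,0,0],2],[[0,0,0],[0,0,0],2],[[0,0,0],[0,0,0],2],[[0,0,0],[0,0,0],2]]}}

```text
time_s: 11.57
ee_pos: [0.5756, -0.017, 0.2467]
ee_rot: [-0.002, 1.0, 0.0, -0.0]
wrist_force: [0.4, -0.3, -3.3]
gripper_width: 0.0317
```

Run:
```python
from h import *
go([.577,-.022,.1])
s=ctrl.read_state(); z=s["ee_pos"][2]-.0925
for n in("top","scene","wrist"):
    p=held(n,z,s["ee_pos"][:2]); cv2.imwrite(f"pics/{n}3.png",p["frame"])
g=shade(p); k,_,st,c=cv2.connectedComponentsWithStats(g.astype(np.uint8))
print([(c[i].round(),st[i,4],ray(p,c[i],.007).round(4)) for i in range(1,k) if st[i,4]>200])
```

```text
t 11.57 pos [ 0.5756 -0.017   0.2467] shift cm [-0.15 -0.5  14.67] rot deg [ 0.02 -0.02  0.28] F [ 0.42 -0.27 -3.32] w 0.0317
scene held can [264. 195.] [ 0.5774 -0.0218] 0.72
wrist held can [276. 264.] [ 0.5734 -0.0184] 0.92
[(array([288., 110.]), np.int32(256), array([ 0.5001, -0.0031,  0.007 ])), (array([270., 173.]), np.int32(1242), array([ 0.5694, -0.0224,  0.007 ]))]
```

View pics/wrist3.png

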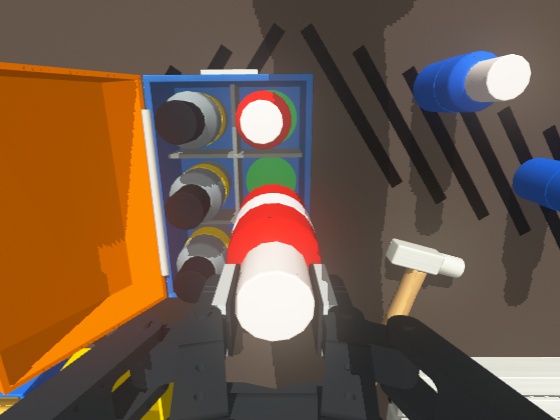

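The wrist view shows the first can upright in the near cell (cap at 265,120) with the mat showing on its +y side. The held can is at (276,260), with its mat at (270,175). I'll shift slightly and lower.

{"api": "carry_out", "payload": {"moves": [[[-0.1,-0.15,1.5],[0,0,0],2],[[-0.1,-0.15,2.5],[0,0,0],2],[[0,0,2.5],[0,0,0],2],[[0,0,2],[0,0,0],2],[[0,0,2],[0,0,0],2],[[0,0,1.5],[0,0,0],2],[[0,0,1],[0,0,0],2],[[0,0,0.5],[0,0,0],2]]}}

```text
time_s: 12.53
ee_pos: [0.5769, -0.0219, 0.1105]
ee_rot: [-0.001, 1.0, -0.0, -0.001]
wrist_force: [0.2, -0.2, -2.4]
gripper_width: 0.0317
```

{"api": "carry_out", "payload": {"moves": [[[0,0,0.4],[0,0,0],2],[[0,0,0.3],[0,0,0],2],[[0,0,0.2],[0,0,0],2],[[0,0,0.1],[0,0,0],2],[[0,0,0.1],[0,0,0],2],[[0,0,0],[0,0,0],2]]}}

```text
time_s: 13.03
ee_pos: [0.5777, -0.0219, 0.1011]
ee_rot: [-0.001, 1.0, 0.0, 0.0]
wrist_force: [-0.3, -0.8, -1.8]
gripper_width: 0.0318
```

{"api": "carry_out", "payload": {"moves": [[[0,0,0.1],[0,0,0],2],[[0,0,0.05],[0,0,0],2],[[0,0,0.0],[0,0,0],2],[[0,0,0],[0,0,0],2]]}}

```text
time_s: 13.37
ee_pos: [0.5783, -0.0221, 0.1005]
ee_rot: [-0.001, 1.0, 0.0, 0.001]
wrist_force: [-1.5, -0.8, 4.8]
gripper_width: 0.0319
```

{"api": "carry_out", "payload": {"moves": [[[0,0,-0.1],[0,0,0],5.2],[[0,0,0],[0,0,0],5.2],[[0,0,0],[0,0,0],5.2],[[0,0,0],[0,0,0],5.2],[[0,0,-1.5],[0,0,0],5.2],[[0,0,-3],[0,0,0],5.2],[[0,0,-3.5],[0,0,0],5.2],[[0,0,-3.5],[0,0,0],5.2]]}}

```text
time_s: 14.03
ee_pos: [0.5769, -0.0221, 0.2162]
ee_rot: [-0.001, 1.0, -0.0, -0.001]
wrist_force: [0.6, 0.7, 0.0]
gripper_width: 0.0522
```

{"api": "carry_out", "payload": {"moves": [[[0,0,-3.5],[0,0,0],3.5],[[0,0,-3],[0,0,0],3.5],[[0,0,-2],[0,0,0],3.5],[[0,0,0],[0,0,0],3.5],[[0,0,0],[0,0,0],3.5],[[0,0,0],[0,0,0],3.5],[[0,0,0],[0,0,0],3.5]]}}

```text
time_s: 14.62
ee_pos: [0.577, -0.0218, 0.2989]
ee_rot: [-0.001, 1.0, -0.0, -0.001]
wrist_force: [-0.5, -0.1, -0.2]
gripper_width: 0.0348
```

Run:
```python
from h import *
go([.5766,-.247,.31])
for n in("top","scene","wrist"):
    p=ctrl.get_image(n); cv2.imwrite(f"pics/{n}4.png",p["frame"])
    for d in ctrl.masks_of(p,"can_a"):
        if hue(p,d["region"])[0]<.08: continue
        for x0 in([.577,-.022],[.507,-.022]):
            f,s=fit_can(p,d["region"],x0,.007)
            if s>.4: print(n,np.round(d["uv"]),f.round(4),round(s,2))
    # handle ends: light-grey bar, predicted
    a=2.1+np.arctan2(26,186); r=np.hypot(.186,.026)
    Y=-.058-.073+r*np.cos(a);Z=.08+r*np.sin(a); print(n,"pred bar ends",proj(p,[[.5216,Y,Z],[.6316,Y,Z]]).round(0).tolist(),Y,Z)
w=cv2.imread("pics/wrist4.png"); t=cv2.imread("pics/top4.png")[150:325,230:430]
cv2.imwrite("pics/m4.png",np.hstack([cv2.resize(w,(400,300)),cv2.resize(t,(400,350),interpolation=cv2.INTER_CUBIC)[:300]]))
```

```text
t 14.62 pos [ 0.577  -0.0218  0.2989] shift cm [  0.09 -22.52  -1.1 ] rot deg [-0.02 -0.12  0.14] F [-0.48 -0.11 -0.18] w 0.0348
top pred bar ends [[397.0, 242.0], [396.0, 192.0]] -0.24734481898844424 0.2274309434770942
scene [249. 200.] [ 0.5044 -0.0255] 0.86
scene [280. 224.] [ 0.6498 -0.0248] 0.8
scene [249. 228.] [ 0.5749 -0.0911] 0.72
scene [249. 228.] [ 0.5826 -0.0946] 0.72
scene [264. 214.] [ 0.5784 -0.0251] 0.8
scene [264. 214.] [ 0.5764 -0.0241] 0.79
scene pred bar ends [[198.0, 228.0], [224.0, 250.0]] -0.24734481898844424 0.2274309434770942
wrist [266. 115.] [ 0.5088 -0.0284] 0.92
wrist [276. 239.] [ 0.6469 -0.0206] 0.92
wrist [274. 182.] [ 0.5767 -0.0229] 0.96
wrist [274. 182.] [ 0.5767 -0.0229] 0.96
wrist pred bar ends [[-85.0, 143.0], [-36.0, 297.0]] -0.24734481898844424 0.2274309434770942
```

View pics/m4.png

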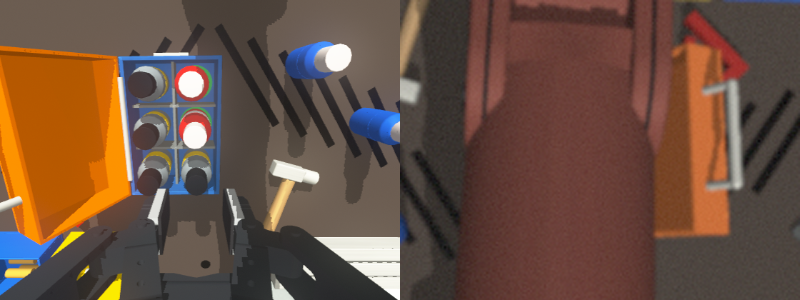

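Both red cans stand in their cells: the fits give (0.507,−0.027) and (0.577,−0.023). In the top view the bar runs from about (398,190) to (399,243), so its y is near −0.25. I'll go above it and look from close by.

{"api": "carry_out", "payload": {"moves": [[[0,-1.5,-0.5],[0,0,0],3.5],[[0,-3,0],[0,0,0],3.5],[[0,-3.4,0],[0,0,0],3.5],[[0,-3.4,0],[0,0,0],3.5],[[0,-3.4,0],[0,0,0],3.5],[[0,-3.4,0],[0,0,0],3.5],[[0,-3,0],[0,0,0],3.5],[[0,-1.6,0],[0,0,0],3.5]]}}

```text
time_s: 15.58
ee_pos: [0.5768, -0.2534, 0.3053]
ee_rot: [0.001, 1.0, -0.001, -0.0]
wrist_force: [-0.8, 0.4, 0.8]
gripper_width: 0.0344
```

{"api": "carry_out", "payload": {"moves": [[[0,0,0],[0,0,0],3.5],[[0,0,0],[0,0,0],3.5],[[0,0,0],[0,0,0],3.5],[[0,0,0],[0,0,0],3.5]]}}

```text
time_s: 15.92
ee_pos: [0.5786, -0.2472, 0.3052]
ee_rot: [-0.002, 1.0, 0.0, 0.0]
wrist_force: [0.7, -0.5, -0.3]
gripper_width: 0.0348
```

Run:
```python
from h import *
go([.5766,-.25,.209])
p=ctrl.get_image("wrist")
f=p["frame"].copy()
for Y in(-.255,-.25,-.245):
    a,b=proj(p,[[.5216,Y,.2275],[.6316,Y,.2275]]).round().astype(int); print(Y,a,b)
cv2.imwrite("pics/w5.png",f)
```

```text
t 15.92 pos [ 0.5786 -0.2472  0.3052] shift cm [ 0.2  -0.28  9.62] rot deg [0.04 0.   0.27] F [ 0.7  -0.51 -0.25] w 0.0348
-0.255 [262 140] [263 292]
-0.25 [270 141] [270 292]
-0.245 [277 141] [276 292]
```

View pics/w5.png

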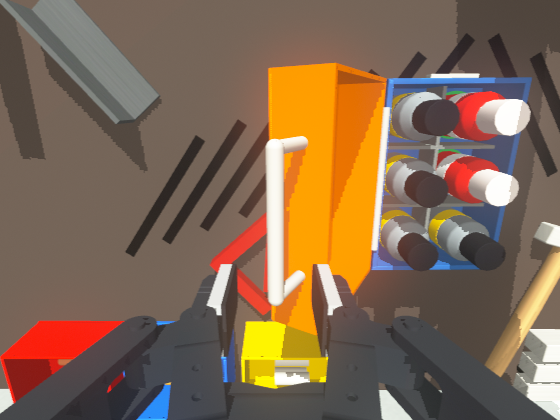

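The bar shows at column 275, rows 145–297, which gives y ≈ −0.246 and mid x ≈ 0.579. It lies between the fingers, so I'll descend and pinch it.

{"api": "carry_out", "payload": {"moves": [[[0,0.1,1.5],[0,0,0],3.1],[[0,0,2.2],[0,0,0],3.1],[[0,0,2.2],[0,0,0],3.1],[[0,0,1.5],[0,0,0],3.1],[[0,0,1],[0,0,0],3.1],[[0,0,0.6],[0,0,0],3.1],[[0,0,0.4],[0,0,0],3.1],[[0,0,0],[0,0,0],3.1]]}}

```text
time_s: 16.63
ee_pos: [0.5782, -0.2476, 0.2112]
ee_rot: [-0.001, 1.0, -0.0, -0.0]
wrist_force: [-0.2, -0.0, -0.9]
gripper_width: 0.0309
```

{"api": "carry_out", "payload": {"moves": [[[0,0,0],[0,0,0],0],[[0,0,0],[0,0,0],0],[[0,0,0],[0,0,0],0],[[0,0,0],[0,0,0],0],[[0,0,0],[0,0,0],0],[[0,0,0],[0,0,0],0],[[0,0,0],[0,0,0],0]], "newtons": 30}}

```text
time_s: 17.22
ee_pos: [0.5785, -0.2467, 0.2123]
ee_rot: [-0.002, 1.0, 0.001, 0.0]
wrist_force: [-2.1, 4.3, 2.5]
gripper_width: 0.0106
```

Run:
```python
import numpy as np
r=np.hypot(.186,.026); o=np.arctan2(26,186)
s=np.linspace(0,1,25); s=s*s*(3-2*s)*.5+s*.5
a=2.1+o-(2.1-.785)*s
P=np.c_[r*np.cos(a),-r*np.sin(a)]*100
print(np.diff(P,axis=0).round(2).tolist()); print(P[-1]-P[0])
```

```text
[[0.46, -0.35], [0.57, -0.4], [0.67, -0.44], [0.77, -0.46], [0.87, -0.46], [0.96, -0.44], [1.05, -0.41], [1.12, -0.36], [1.18, -0.3], [1.23, -0.22], [1.27, -0.14], [1.28, -0.06], [1.28, 0.03], [1.27, 0.12], [1.24, 0.2], [1.19, 0.27], [1.13, 0.34], [1.06, 0.39], [0.97, 0.42], [0.88, 0.44], [0.78, 0.44], [0.68, 0.42], [0.57, 0.39], [0.47, 0.34]]
[22.95415823 -0.24306352]
```

{"api": "carry_out", "payload": {"moves": [[[0,0.46,-0.35],[0,0,0],0],[[0,0.57,-0.4],[0,0,0],0],[[0,0.67,-0.44],[0,0,0],0],[[0,0.77,-0.46],[0,0,0],0],[[0,0.87,-0.46],[0,0,0],0],[[0,0,0],[0,0,0],0],[[0,0,0],[0,0,0],0]]}}

```text
time_s: 17.8
ee_pos: [0.5781, -0.2149, 0.2336]
ee_rot: [-0.001, 1.0, -0.0, 0.001]
wrist_force: [0.1, -4.5, 3.1]
gripper_width: 0.011
```

```bash
cat >> h.py <<'E'
def lid_est(): # from grasp point
    s=ctrl.read_state(); g=s["ee_pos"]+Ro.from_quat(s["ee_rot"]).apply([0,0,-.0187])
    dy,dz=g[1]+.1305,g[2]-.08; print("lid angle est %.3f radius %.4f"%(np.arctan2(dz,dy)-np.arctan2(26,186),np.hypot(dy,dz)),"F",s["wrist_force"].round(1),"w",round(s["gripper_width"],4),"t",round(s["time_s"],2))
E
python3 - <<'E'
from h import *
lid_est()
E
```

```text
lid angle est 1.887 radius 0.1918 F [ 0.1 -4.5  3.1] w 0.011 t 17.8
```

{"api": "carry_out", "payload": {"moves": [[[0,0.96,-0.44],[0,0,0],0],[[0,1.05,-0.41],[0,0,0],0],[[0,1.12,-0.36],[0,0,0],0],[[0,1.18,-0.3],[0,0,0],0],[[0,1.23,-0.22],[0,0,0],0],[[0,1.27,-0.14],[0,0,0],0],[[0,1.28,-0.06],[0,0,0],0],[[0,0,0],[0,0,0],0]]}}

```text
time_s: 18.47
ee_pos: [0.5772, -0.1309, 0.2521]
ee_rot: [-0.002, 1.0, 0.001, -0.001]
wrist_force: [-6.0, 0.3, 7.3]
gripper_width: 0.0107
```

Run:
```python
from h import *
lid_est()
```

```text
lid angle est 1.434 radius 0.1908 F [-6.   0.3  7.3] w 0.0107 t 18.47
```

{"api": "carry_out", "payload": {"moves": [[[0,1.28,0.03],[0,0,0],0],[[0,1.27,0.12],[0,0,0],0],[[0,1.24,0.2],[0,0,0],0],[[0,1.19,0.27],[0,0,0],0],[[0,1.13,0.34],[0,0,0],0],[[0,1.06,0.39],[0,0,0],0],[[0,0,0],[0,0,0],0]]}}

```text
time_s: 19.05
ee_pos: [0.5765, -0.0584, 0.2366]
ee_rot: [-0.003, 1.0, 0.001, -0.002]
wrist_force: [-4.2, 1.7, 1.2]
gripper_width: 0.0107
```

{"api": "carry_out", "payload": {"moves": [[[0,0.97,0.42],[0,0,0],0],[[0,0.88,0.44],[0,0,0],0],[[0,0.78,0.44],[0,0,0],0],[[0,0.68,0.42],[0,0,0],0],[[0,0.57,0.39],[0,0,0],0],[[0,0.47,0.34],[0,0,0],0],[[0,0,0],[0,0,0],0],[[0,0,0],[0,0,0],0]]}}

```text
time_s: 19.72
ee_pos: [0.5765, -0.0176, 0.2129]
ee_rot: [-0.002, 1.0, 0.0, -0.001]
wrist_force: [-6.7, 0.7, 0.8]
gripper_width: 0.0107
```

{"api": "carry_out", "payload": {"moves": [[[0,0,0],[0,0,0],0],[[0,0,0],[0,0,0],0],[[0,0,0],[0,0,0],0],[[0,0,0],[0,0,0],0]]}}

```text
time_s: 20.05
ee_pos: [0.5765, -0.0181, 0.2133]
ee_rot: [-0.001, 1.0, 0.0, -0.001]
wrist_force: [-6.6, 0.8, 1.4]
gripper_width: 0.0108
```

Run:
```python
from h import *
lid_est()
for n in("scene","wrist","top"):
    p=ctrl.get_image(n); cv2.imwrite(f"pics/{n}6.png",p["frame"])
    # project lid corners for several angles
    if n=="scene":
        for L in(.665,.785,.905):
            Q=[]
            for x,y,z in((-.108,.146,0),(.108,.146,0),(.108,.146,.055),(-.108,.146,.055)):
                Q.append([.577+x,-.1305+y*np.cos(L)-z*np.sin(L),.08+y*np.sin(L)+z*np.cos(L)])
            print(L,proj(p,Q).round(0).tolist())
a=cv2.imread("pics/scene6.png")[150:300,160:360];b=cv2.imread("pics/wrist6.png")
cv2.imwrite("pics/m6.png",np.hstack([cv2.resize(a,(400,300),interpolation=cv2.INTER_CUBIC),cv2.resize(b,(400,300))]))
```

```text
lid angle est 0.795 radius 0.1890 F [-6.6  0.8  1.4] w 0.0108 t 20.05
0.665 [[239.0, 179.0], [288.0, 217.0], [281.0, 218.0], [231.0, 178.0]]
0.785 [[237.0, 179.0], [285.0, 217.0], [277.0, 221.0], [228.0, 180.0]]
0.905 [[234.0, 180.0], [283.0, 219.0], [274.0, 223.0], [223.0, 183.0]]
```

View pics/m6.png

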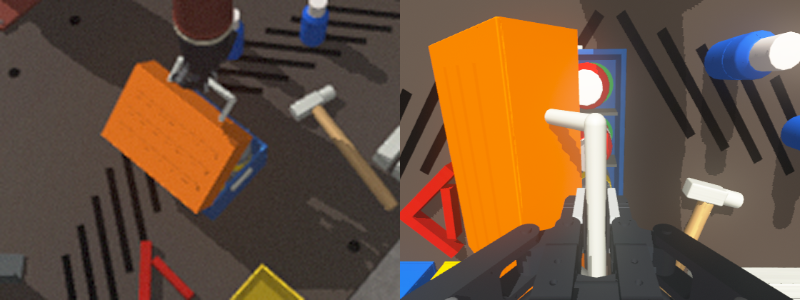

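The scene crop shows the lid half open, its corners matching the 0.785 prediction within about 4 px. The wrist view shows the bar still in the fingers and the red cans' white caps below, in their cells, clear of the lid. Handing in.

Run:
```python
from h import *
lid_est(); print(ctrl.hand_in())
```

```text
lid angle est 0.795 radius 0.1890 F [-7.5  1.   0.4] w 0.0109 t 20.2
the job is handed in; nothing more can be done
None
```

Both red cans are standing on the green mats, one in each empty cell. They were set down by contact force and released while the lid still leaned back. I then swung the orange lid forward by its bar and handed the job in at 20.2 s, with the gripper still pinching the bar at a 30 N grip setting.

- **Lid angle:** the gripper position puts it at about 0.795 rad (allowed 0.665 to 0.905). The lid corners in the last scene picture agree within about 4 pixels.
- **Grip and clearance:** the fingers were closed to 10.9 mm on the bar with a small, steady wrist force of about 7 N. The cans looked clear of the lid in the last wrist picture.
- **Cans:** I last measured them after release, before moving the lid. They were within about 5 mm and 1 mm of their mat centres, against the 18 mm allowed. Part of each was hidden in the last picture, but what showed was still in place.
- **Disagreements:** the cameras differed by 3 to 8 mm on can positions, worst for a can partly hidden by the arm. The network also sometimes returned grey cans or wrongly fitted masks as red ones; I ignored those. The first can was gripped about 6 mm off its centre and placed with a correction for that.

I did not measure the grey cans or bench tools again, but nothing in the pictures or forces suggested they had moved.

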